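# Swing the drip tray home and hang the copper basket to drain

### The job

The copper basket has just been rinsed and must drain. Push the white drip tray round on its pin until it is fully home against its stop, under the hook of the drain stand; then lift the basket by its wooden grip, keeping it upright with the copper window frame in it, and hang it by its bail in the low part of the hook, hanging freely above the tray. Leave the tray home and the other loose things on the bench where they are.

Things in the scene. Friction and masses are not known exactly. Their poses are not given: they have to be found in the camera images.
- drain_stand: Fixed drain stand: dark steel base plate 185 x 170 mm, 10 mm thick; steel post 16 mm dia, 225 mm high, at x = +75 mm, carrying one hook. Origin: at bench level under the hook (the hook seat is at x = -14 mm). Axes: +x from the hook's open end towards the post, +z up. Its yaw is within 0.25 rad of the world's.
- hook_seat (a point): Where the bail must hang: top of the hook's rod at the middle of its low straight part, 217 mm above the bench. The rod is 8 mm thick; the low part runs 17 mm each way along the stand's x. Towards the post the rod then slopes up 8 mm; at the open end it slopes up to the tip.
- hook_tip (a point): Centre of the round end of the hook's upturned tip, 31 mm from the seat towards the stand's -x, 232 mm above the bench (its top is at 236 mm): the underside of the bail must pass above this.
- tray_pin (a point): Top of the fixed upright pin (brass head, 20 mm dia, 48 mm above the bench) about which the drip tray turns; on the stand at x = +45, y = +70 mm.
- drip_tray (a joint): Angle of the white drip tray (blue rim) about its pin, rad: 0 = home against the dark stop lug at the back of the base plate; positive = swung out, clockwise from above, at most 1.6. Light friction (about 1 N at the corner); stays where it is left. Pan 160 (x) x 180 (y) x 30 mm, walls 4 mm, underside 12 and rim 42 mm above the bench; at home it covers x -100..+60, y -90..+90 mm of the stand.
- tray_corner (a point): The tray's free corner, farthest from the pin, at rim height: 145 mm along the tray's -x and 160 mm along its -y from the pin. The tray's axes agree with the stand's when home and turn with the tray. To swing it home, push its outer wall that faces the tray's -x, near this corner, towards the tray's +x.
- basket: Loose perforated copper basket, round, 80 mm dia at the foot, 92 mm at the rim, 60 mm high, about 0.2 kg, with a rigid arched copper bail (6 mm wire) over it in its y-z plane and a wooden grip on top of the bail. Origin: centre of the underside; +z up. The hook goes through the bail along the basket's x axis (either way round). Starts upright on the bench, yaw within 1.2 rad.
- bail_top (a point): Underside of the middle of the bail, where it hangs on the hook, 122 mm above the basket's underside. The bail falls away to both sides: 2 mm lower 12 mm out, 15 mm lower 30 mm out.
- basket_grip (a point): Centre of the upright wooden grip block: 16 mm along the basket's x, 30 mm along its y, 40 mm high (127 to 167 mm above the basket's underside). Taken across its 30 mm width the fingers stay beside the hook.
- window_frame: Loose flat copper window frame with a round head, 52 x 34 x 4 mm, 35 g, lying on the basket's floor (4 mm above the basket's underside). Origin: centre of its underside.
- crock: Bystander: white ceramic jar with cork lid, 80 mm dia, 95 mm high; stands near the basket, in either of two places. Origin: centre of the underside.
- amber_bottle: Bystander: amber bottle, 60 mm dia, 150 mm high, at the back right. Origin: centre of the underside.
- hammer: Bystander: hammer lying on the bench at the left, near the robot. Origin: under its middle.
- brush: Bystander: brush lying at the right of the basket. Origin: under its middle.
- bench_block: Bystander: steel block 80 x 80 x 25 mm at the back left. Origin: centre of the underside.
- panes: Bystander: stack of clear panes 110 x 60 x 12 mm, lying near the robot. Origin: centre of the underside.
- big_frame: Bystander: flat copper window frame 120 x 70 x 5 mm lying right of the robot. Origin: centre of its underside.

How it is judged (in metres and radians):
On the way, in this order (a step that is already met when the one before it is completed fails the run):
1. the drip tray is pushed home under the hook while the basket is not yet hanging there (value of joint drip_tray below 0.06 rad and distance between bail_top and hook_seat above 0.03 m), for 0.2 s.
2. the basket hangs by its bail on the hook over the tray (value of joint drip_tray below 0.06 rad and distance between bail_top and hook_seat below 0.022 m and contact force between basket and drain_stand above 0.5 N), for 0.2 s.
At the end, for the whole second after the job is handed in: The tray is home (within 0.06 rad of its stop); the basket hangs on the hook by its bail, the middle of the bail's underside within 22 mm of the hook seat, upright within 0.2 rad, still (under 0.06 m/s) and released; the copper window frame is still in the basket (all of step 2 and angle between basket's own z axis and vertical below 0.2 rad and linear speed of basket below 0.06 m/s and distance between window_frame and basket below 0.035 m); the robot touches nothing.
It fails at once if the basket is tipped by more than 0.6 rad (angle between basket's own z axis and vertical above 0.6 rad).
It fails at once if one of the other loose things on the bench is moved by more than 30 mm (distance of any of crock, amber_bottle, hammer, brush, bench_block, panes, big_frame from where it was at the start of the episode above 0.03 m).
It also fails if it takes over 72 s, if anything falls off the work surface, if the arm or the gripper's body presses on something with over 40 N, if the wrist force passes 120 N, or if a joint passes its speed limit or range.

### The arm

A 6-joint arm with a two-finger parallel gripper is mounted at the origin on the work surface. World frame = base frame: x ahead of the robot, y to its left, z up, the work surface at z = 0. Lengths are in m, angles in degrees, forces in N, time in s.
With the tool pointing down it reaches from about 0.375 to 0.9 m from the base axis. Payload 3.1 kg.
Tool frame: the origin (TCP) lies on the centre line of the jaws, within the pads' length; the fingertips stand 25 mm ahead of it and the grasp point (between the pads) lies 6 mm ahead of it; z points along the fingers, y is the line along which they close (so a half turn about z gives the same grasp; the last joint's range is limited). The gripper opens to 87 mm and grips with 3 to 60 N. Pads are 19 mm wide; open, the fingers measure 117 mm over their backs; the gripper's body (75 mm by 190 mm) begins 51 mm behind the grasp point.
Start: joints at [56.064, 30.224, 82.088, -0, 67.689, -10.227], TCP at [0.251, 0.572, 0.248] pointing down, gripper open.
Joint ranges: [-176.69, 176.69], [-43.24, 126.21], [12.49, 139.97], [-82, 262], [0, 151.66], [-163.58, 163.58]. Speed limits (degrees/s): [159.86, 159.86, 180, 180, 180, 180].

### API

Orientations are given as a 3x3 rotation matrix whose columns are the frame's x, y, z axes.
In Python, from rig import * gives the robot as it stands.
- The arm moves only by the tool step_arm, never from a script. Its argument "steps" is a list of rows, each a list of 7 numbers: the shift along the tool's x, y, z normalised to -1 to 1, where 1 is 0.3 m, then the turn, a rotation vector about the tool's x, y, z normalised to -1 to 1, where 1 is 45 degrees, then the gripper's target within -1 to 1 (shut at 1, half-way at 0, fully open at -1). A call has 1 to 8 rows; each row is the pose to reach, as a shift and turn from the pose commanded when the call began, along the tool's axes at that moment; what a row does not reach only later rows make up. A row lasts 1/12 s, in which the tool goes at most 41.7 mm and 7.16 degrees, less where a joint would pass 70% of its speed; a pose out of reach is approached as far as the arm can. A call with a number of a shift or a turn outside -1 to 1 is refused whole. A call with a gripper value outside its range is refused whole. The fingers move at their own pace and stop on an object; the grip force is fixed at half the most. Time passes only in rows, so rows that repeat a pose let the fingers close. It gives the time, the measured TCP pose, the force, the opening and the grip force at its end, in the units of the state.
- read_state(): the state, without advancing time (a new reading comes with each control period).
- capture(name): name is "side" or "top" or "wrist"; returns a dict with "image" (400x640x3 uint8, red, green, blue), "vertical_fov" (degrees; the focal length in pixels is half the picture's height over the tangent of half this angle, whatever the lens; pixels are square), "cx", "cy" (the principal point, pixels), "world_from_camera" (4x4, takes a point from camera to world coordinates); the wrist camera has in their place "T_tool_cam" (4x4, takes a point from camera to tool coordinates, whose origin is the TCP and whose axes are the flange's). Camera axes: x right, y down, z forward; pixel columns grow to the right and rows downward; lengths in m; the calibration is good to about 2 mm. A picture is of the moment at which its call begins: read the wrist's pose just before it. There is no depth.
- hand_in(): hands the job in; it is judged then, once.
The state is a dict: "time_s": time; "joint_positions": joint angles; "qvel": joint speeds; "tau": joint torques, N m; "position": TCP position; "tcp_rot": TCP orientation; "force": force on the tool from outside, world axes, zero at the start; "moment": the same for the moment, N m; "opening": opening from 0.0 (shut) to 1.0 (fully open); "grasp_force": force on a finger pad.
Only numpy, scipy, OpenCV 4.12 (cv2) and the standard library are available. Lean on these libraries where they do the work, as an engineer would, in place of code of your own. Each camera call takes 0.05 s, during which the arm holds its last target. There are 200 camera calls.

## Working session

There is one attempt and no reset: what is moved stays moved. The work goes in short steps, Python scripts to look and compute and a tool call to move; the robot and the scene stay as the last step left them, time stands still between calls to the robot, and variables do not carry over. Pictures are saved under pics/ and viewed, at most 10 in all, crops included, and the job is handed in when it is done.

Besides the shell and the picture viewer there is one more tool, called after "Call:" as name(argument=value, ...) on one line, values as JSON. step_arm: Moves the arm, as the interface text tells. Scaled input: -1 to 1 covers 0.3 m each way for a shift and 45 degrees each way for a turn. Its arguments: {"type":"object","properties":{"steps":{"type":"array"}},"required":["steps"]}

```bash
mkdir -p pics
cat > h.py <<'E'
from rig import *
import numpy as np, cv2
def cam(n):
    s=read_state(); c=capture(n); im=c["image"]; 
    f=im.shape[0]/2/np.tan(np.radians(c["vertical_fov"])/2)
    if "world_from_camera" in c: T=np.array(c["world_from_camera"])
    else:
        W=np.eye(4); W[:3,:3]=s["tcp_rot"]; W[:3,3]=s["position"]; T=W@np.array(c["T_tool_cam"])
    return im,(f,c["cx"],c["cy"],T)
def ray(K,u,v):
    f,cx,cy,T=K; d=T[:3,:3]@np.array([(u-cx)/f,(v-cy)/f,1]); return T[:3,3],d/np.linalg.norm(d)
def onz(K,u,v,z):
    o,d=ray(K,u,v); return o+d*(z-o[2])/d[2]
def proj(K,p):
    f,cx,cy,T=K; q=T[:3,:3].T@(np.array(p)-T[:3,3]); return q[:2]/q[2]*f+[cx,cy]
def tri(K1,p1,K2,p2):
    (a,d),(b,e)=ray(K1,*p1),ray(K2,*p2)
    t=np.linalg.lstsq(np.c_[d,-e],b-a,rcond=None)[0]; P,Q=a+t[0]*d,b+t[1]*e
    return (P+Q)/2,np.linalg.norm(P-Q)
def save(n,im): cv2.imwrite(f"pics/{n}.png",im[:,:,::-1])
E
python3 - <<'E'
from h import *
import pickle
d={}
for n in("top","side"):
    im,K=cam(n); save(n,im); d[n]=(im,K); print(n,K[0],K[1],K[2],K[3].round(3).tolist())
pickle.dump(d,open("v0.pkl","wb"))
s=read_state(); print(np.round(s["tcp_rot"],3).tolist(),s["position"],s["time_s"])
E
```

```text
top 441.728465862452 323.25127265821015 206.38827342810714 [[0.029, -0.991, 0.13, 0.352], [-1.0, -0.03, -0.005, -0.028], [0.009, -0.13, -0.991, 1.648], [0.0, 0.0, 0.0, 1.0]]
side 507.8377933393585 322.9374515599576 198.06194846788011 [[0.743, -0.511, 0.432, -0.237], [-0.669, -0.551, 0.499, -0.905], [-0.017, -0.66, -0.751, 1.487], [0.0, 0.0, 0.0, 1.0]]
[[-0.916, 0.402, -0.001], [0.402, 0.916, -0.002], [0.0, -0.002, -1.0]] [0.25095629 0.57174392 0.24667143] 0.1
```

View pics/top.png

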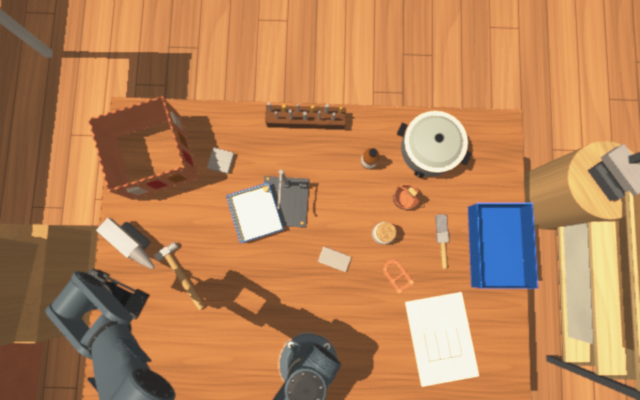

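View pics/side.png

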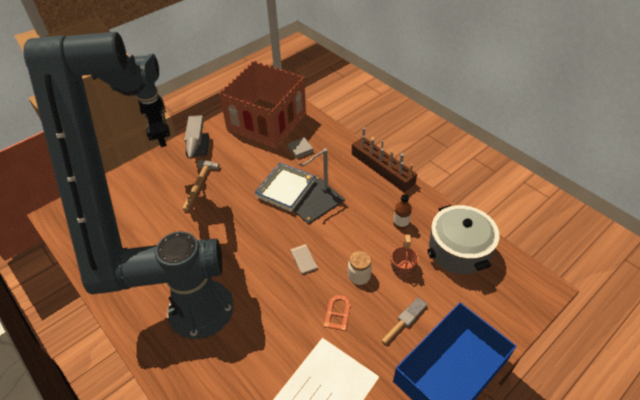

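The top view shows the tray at about (257,212), the stand plate at (290,200) and the basket at (406,198). The crock is at (385,232) and the bottle at (371,158). I'll enlarge the stand and basket in both views.

Run:
```python
from h import *
import pickle
d=pickle.load(open("v0.pkl","rb"))
t,s=d["top"][0],d["side"][0]
def z(im,u,v,w,h,sx=4): return cv2.resize(im[v:v+h,u:u+w],(400,300),interpolation=cv2.INTER_CUBIC)
a=np.hstack([z(t,220,165,100,75),z(t,365,165,100,75)])
b=np.hstack([z(s,250,145,100,75),z(s,340,215,100,75)])
save("crops",np.vstack([a,b]))
K=d["top"][1]
print(onz(K,385,231,.095),onz(K,406,199,.06),onz(K,288,200,.01), onz(K,371,158,.1))
```

```text
[ 0.47573344 -0.256002    0.095     ] [ 0.59742708 -0.33633629  0.06      ] [0.58782313 0.09628278 0.01      ] [ 0.73619472 -0.20207612  0.1       ]
```

View pics/crops.png

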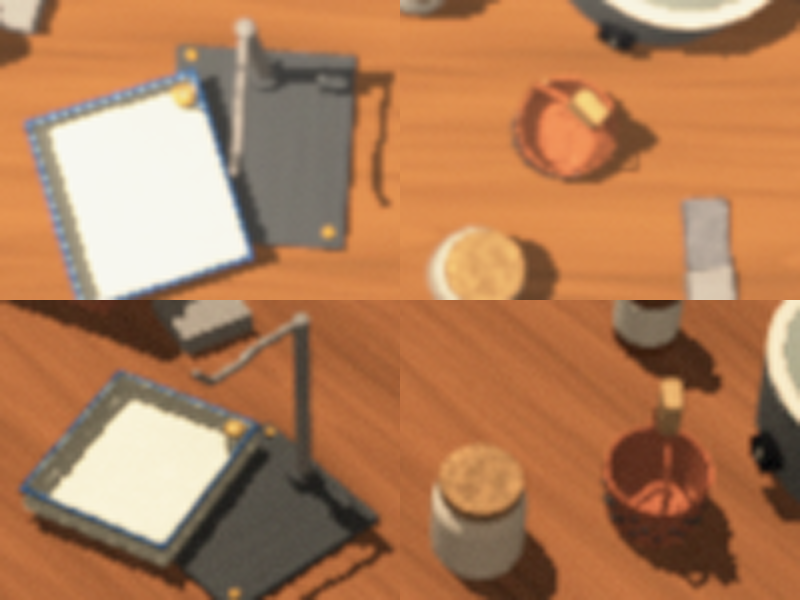

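The crops show the following. In the top view, the pin is at pixel (266,189), the hook tip at about (279,208), the post top at (281,172) and the grip at about (413,192). In the side view, the pin is at (308.5,177), the tip at (299,163.5) and the post top at (325,150). The tray is swung out about 1.2 rad.

Run:
```python
from h import *
import pickle
d=pickle.load(open("v0.pkl","rb")); Kt,Ks=d["top"][1],d["side"][1]
pts={}
for n,a,b in [("pin",(266,188.7),(308.5,177)),("tip",(278.7,208),(299.3,163.5)),("post",(281,172),(325.2,150)),("grip",(413,191.8),(340+270/4,215+82/4))]:
    pts[n]=tri(Kt,a,Ks,b); print(n,pts[n])
P=np.array([onz(Kt,266,188.7,.048)[:2],onz(Kt,278.7,208,.234)[:2],onz(Kt,281,172,.23)[:2]]); print(P)
M=np.array([[.045,.07],[-.047,0],[.075,0]])
a,b=M-M.mean(0),P-P.mean(0); th=np.arctan2((a[:,0]*b[:,1]-a[:,1]*b[:,0]).sum(),(a*b).sum())
R=np.array([[np.cos(th),-np.sin(th)],[np.sin(th),np.cos(th)]]); o=P.mean(0)-R@M.mean(0)
print("stand",o,th,"res",P-(M@R.T+o))
w=lambda p:(R@p+o).round(3)
for t in (1.4,1.2,.9,.6,.3,0):
    c,s=np.cos(t),np.sin(t); r=np.array([[c,s],[-s,c]])
    print(t,"corner",w(r@[-.145,-.16]+[.045,.07]),"inner",w(r@[.015,-.16]+[.045,.07]),"push",w(r@[-.145,-.145]+[.045,.07]), "normal",np.round(R@r@[1,0],2))
# tray corners seen in top crop: lower-right (253,260) 
print("seen +x-y corner",onz(Kt,220+253/4,165+260/4,.042),"+x+y",onz(Kt,220+192/4,165+70/4,.042),"-x+y",onz(Kt,220+27/4,165+123/4,.042), "plate",[onz(Kt,220+u/4,165+v/4,.01)[:2].round(3) for u,v in((180,45),(357,57),(343,248))])
print("hammer",[onz(Kt,u,v,.02)[:2].round(3) for u,v in((170,248),(202,305),(183,243),(158,250))],"grip z.167",onz(Kt,413,191.8,.16))
```

```text
pin (array([0.62392628, 0.17563232, 0.04200851]), np.float64(0.0028161542089935564))
tip (array([0.53091217, 0.10750182, 0.22923849]), np.float64(0.003996508903104844))
post (array([0.65223993, 0.10624916, 0.21679792]), np.float64(0.0038303282314000498))
grip (array([ 0.60609739, -0.33824601,  0.17725902]), np.float64(0.003525888012410522))
[[0.62174564 0.17565531]
 [0.52866225 0.10816478]
 [0.64788597 0.10607208]]
stand [0.57453428 0.10723314] -0.024472011098491963 res [[ 0.00051196 -0.00045574]
 [ 0.0011139  -0.00021843]
 [-0.00162586  0.00067416]]
1.4 corner [0.442 0.296] inner [0.465 0.138] push [0.457 0.298] normal [ 0.15 -0.99]
1.2 corner [0.422 0.258] inner [0.476 0.108] push [0.436 0.263] normal [ 0.34 -0.94]
0.9 corner [0.406 0.196] inner [0.503 0.068] push [0.418 0.205] normal [ 0.6 -0.8]
0.6 corner [0.41  0.131] inner [0.54  0.038] push [0.419 0.143] normal [ 0.81 -0.58]
0.3 corner [0.433 0.071] inner [0.584 0.02 ] push [0.438 0.085] normal [ 0.95 -0.32]
0 corner [0.472 0.02 ] inner [0.632 0.016] push [0.473 0.035] normal [ 1.   -0.02]
seen +x-y corner [0.47249028 0.10673717 0.042     ] +x+y [0.64614824 0.17012412 0.042     ] -x+y [0.59210819 0.31906589 0.042     ] plate [array([0.676, 0.186]), array([0.669, 0.019]), array([0.489, 0.026])]
hammer [array([0.396, 0.52 ]), array([0.195, 0.39 ]), array([0.415, 0.474]), array([0.387, 0.563])] grip z.167 [ 0.60760898 -0.34076599  0.16      ]
```

```bash
cat >> h.py <<'E'
from scipy.spatial.transform import Rotation as Ro
def down(yaw): # tool z down, tool y at angle yaw (deg) in the world
    y=np.array([np.cos(np.radians(yaw)),np.sin(np.radians(yaw)),0]); z=np.array([0,0,-1.]); return np.c_[np.cross(y,z),y,z]
def rows(wps,yaw):
    s=read_state(); R=np.array(s["tcp_rot"]); p=np.array(s["position"])
    print("t",s["time_s"],"p",p.round(4),"F",np.round(s["force"],1),"open",s["opening"],"gf",s["grasp_force"])
    for w in wps: print((R.T@(np.array(w)-p)/.3).round(3).tolist(),(Ro.from_matrix(R.T@down(yaw)).as_rotvec(True)/45).round(3).tolist())
E
python3 -c "
from h import *
rows([(.435,.315,.2)],88.6)"
```

```text
t 0.1 p [0.251  0.5717 0.2467] F [-0.5 -0.2  0.1] open 0.9948663198698788 gf 0.0
[-0.906, -0.537, 0.156] [-0.002, -0.001, -0.496]
```

Call:
step_arm(steps=[[-0.906,-0.537,0.156,-0.002,-0.001,-0.496,1],[-0.906,-0.537,0.156,-0.002,-0.001,-0.496,1],[-0.906,-0.537,0.156,-0.002,-0.001,-0.496,1],[-0.906,-0.537,0.156,-0.002,-0.001,-0.496,1],[-0.906,-0.537,0.156,-0.002,-0.001,-0.496,1],[-0.906,-0.537,0.156,-0.002,-0.001,-0.496,1],[-0.906,-0.537,0.156,-0.002,-0.001,-0.496,1],[-0.906,-0.537,0.156,-0.002,-0.001,-0.496,1]])

```text
time_s: 0.77
position: [0.4364, 0.313, 0.2001]
tcp_rot: [[-1.0, 0.025, 0.001], [0.025, 1.0, 0.001], [-0.001, 0.001, -1.0]]
force: [0.2, 0.1, -0.4]
opening: 0.478
grasp_force: 0.0
```

```bash
python3 -c "
from h import *
rows([(.435,.315,.2),(.435,.315,.048)],88.6)
im,K=cam('wrist');save('w0',im)"
```

```text
t 0.7667 p [0.4364 0.313  0.2001] F [ 0.2  0.1 -0.4] open 0.477532118466874 gf 0.0
[0.005, 0.007, 0.0] [0.001, 0.001, -0.001]
[0.005, 0.006, 0.507] [0.001, 0.001, -0.001]
```

View pics/w0.png

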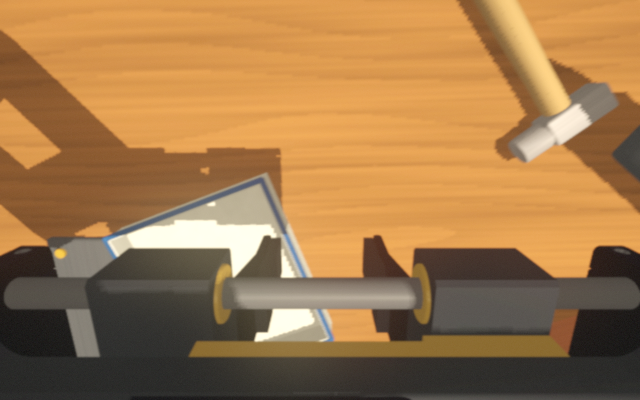

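The wrist view shows the tray's free corner at about (265,178), left of the closing fingers, so the path down beside the outer wall is clear.

Call:
step_arm(steps=[[0.005,0.006,0.1,0,0,0,1],[0.005,0.006,0.2,0,0,0,1],[0.005,0.006,0.3,0,0,0,1],[0.005,0.006,0.4,0,0,0,1],[0.005,0.006,0.507,0,0,0,1],[0.005,0.006,0.507,0,0,0,1],[0.005,0.006,0.507,0,0,0,1]])

```text
time_s: 1.4
position: [0.4326, 0.317, 0.0471]
tcp_rot: [[-1.0, 0.024, -0.004], [0.024, 1.0, -0.001], [0.004, -0.001, -1.0]]
force: [0.6, -0.2, 0.2]
opening: 0.013
grasp_force: 0.0
```

```bash
python3 -c "
from h import *
rows([(.440,.298,.048),(.445,.282,.048),(.431,.253,.048),(.421,.226,.048),(.416,.195,.048),(.416,.164,.048),(.421,.133,.048),(.430,.103,.048)],88.6)
"
```

```text
t 1.4 p [0.4326 0.317  0.0471] F [ 0.6 -0.2  0.2] open 0.012577658298298922 gf 0.0
[-0.026, -0.063, -0.003] [-0.001, -0.005, 0.0]
[-0.044, -0.116, -0.003] [-0.001, -0.005, 0.0]
[0.0, -0.213, -0.003] [-0.001, -0.005, 0.0]
[0.031, -0.304, -0.003] [-0.001, -0.005, 0.0]
[0.045, -0.408, -0.002] [-0.001, -0.005, 0.0]
[0.043, -0.511, -0.002] [-0.001, -0.005, 0.0]
[0.024, -0.614, -0.002] [-0.001, -0.005, 0.0]
[-0.009, -0.713, -0.002] [-0.001, -0.005, 0.0]
```

Call:
step_arm(steps=[[-0.026,-0.063,-0.003,0,-0.005,0,1],[-0.044,-0.116,-0.003,0,-0.005,0,1],[-0.022,-0.165,-0.003,0,-0.005,0,1],[0.0,-0.213,-0.003,0,-0.005,0,1],[0.018,-0.26,-0.003,0,-0.005,0,1],[0.031,-0.304,-0.003,0,-0.005,0,1],[0.04,-0.36,-0.003,0,-0.005,0,1],[0.045,-0.408,-0.003,0,-0.005,0,1]])

```text
time_s: 2.07
position: [0.4187, 0.1955, 0.0519]
tcp_rot: [[-1.0, 0.024, 0.01], [0.024, 1.0, 0.002], [-0.01, 0.003, -1.0]]
force: [-0.7, 1.5, 0.8]
opening: 0.003
grasp_force: 0.5
```

```bash
python3 -c "
from h import *
rows([(.416,.180,.048),(.416,.164,.048),(.418,.148,.048),(.421,.133,.048),(.425,.118,.048),(.430,.103,.048),(.437,.089,.048),(.444,.075,.048)],88.6)
im,K=cam('top')
save('t1',cv2.resize(im[150:260,200:340],(560,440)))
"
```

```text
t 2.0667 p [0.4187 0.1955 0.0519] F [-0.7  1.5  0.8] open 0.0025422480724681343 gf 0.5009645465179347
[0.008, -0.052, 0.013] [0.003, 0.012, 0.001]
[0.007, -0.105, 0.013] [0.003, 0.012, 0.001]
[-0.001, -0.158, 0.013] [0.003, 0.012, 0.001]
[-0.012, -0.208, 0.013] [0.003, 0.012, 0.001]
[-0.027, -0.258, 0.013] [0.003, 0.012, 0.001]
[-0.045, -0.307, 0.013] [0.003, 0.012, 0.001]
[-0.069, -0.353, 0.013] [0.003, 0.012, 0.001]
[-0.094, -0.4, 0.013] [0.003, 0.012, 0.001]
```

View pics/t1.png

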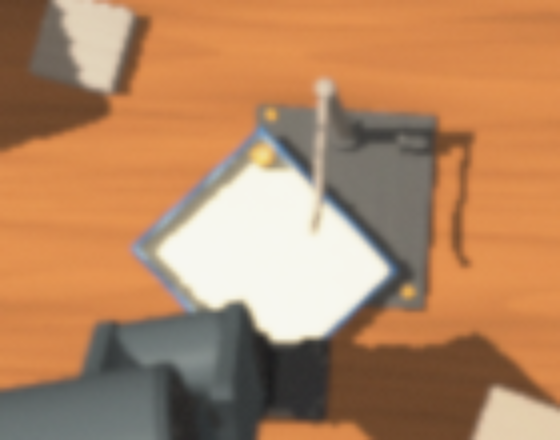

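The tray has turned to about 45° and is following the fingers.

Call:
step_arm(steps=[[0.008,-0.052,0.013,0,0.01,0,1],[0.007,-0.105,0.013,0,0.01,0,1],[-0.001,-0.158,0.013,0,0.01,0,1],[-0.012,-0.208,0.013,0,0.01,0,1],[-0.027,-0.258,0.013,0,0.01,0,1],[-0.045,-0.307,0.013,0,0.01,0,1],[-0.069,-0.353,0.013,0,0.01,0,1],[-0.094,-0.4,0.013,0,0.01,0,1]])

```text
time_s: 2.78
position: [0.444, 0.0747, 0.0473]
tcp_rot: [[-1.0, 0.024, -0.0], [0.024, 1.0, 0.001], [0.0, 0.001, -1.0]]
force: [-0.9, 1.7, 0.8]
opening: 0.007
grasp_force: 0.5
```

```bash
python3 -c "
from h import *
rows([(.453,.062,.048),(.458,.055,.048),(.462,.050,.048),(.466,.050,.048),(.470,.050,.048)],88.6)
"
```

```text
t 2.7833 p [0.444  0.0747 0.0473] F [-0.9  1.7  0.8] open 0.006636961655521324 gf 0.4806464496255103
[-0.031, -0.041, -0.002] [0.002, -0.0, 0.0]
[-0.048, -0.064, -0.002] [0.002, -0.0, 0.0]
[-0.062, -0.081, -0.002] [0.002, -0.0, 0.0]
[-0.075, -0.08, -0.002] [0.002, -0.0, 0.0]
[-0.089, -0.08, -0.002] [0.002, -0.0, 0.0]
```

Call:
step_arm(steps=[[-0.015,-0.02,-0.002,0,0,0,1],[-0.031,-0.041,-0.002,0,0,0,1],[-0.04,-0.053,-0.002,0,0,0,1],[-0.048,-0.064,-0.002,0,0,0,1],[-0.055,-0.075,-0.002,0,0,0,1],[-0.062,-0.081,-0.002,0,0,0,1],[-0.062,-0.081,-0.002,0,0,0,1]])

```text
time_s: 3.37
position: [0.4611, 0.05, 0.046]
tcp_rot: [[-1.0, 0.024, -0.003], [0.024, 1.0, 0.001], [0.003, 0.001, -1.0]]
force: [-0.0, -1.0, -0.2]
opening: 0.006
grasp_force: 0.1
```

```bash
python3 -c "
from h import *
rows([],88.6)
im,K=cam('top')
save('t2',cv2.resize(im[150:260,200:340],(560,440)))
"
```

```text
t 3.3667 p [0.4611 0.05   0.046 ] F [-0.  -1.  -0.2] open 0.005781922052532288 gf 0.09931280510500073
```

View pics/t2.png

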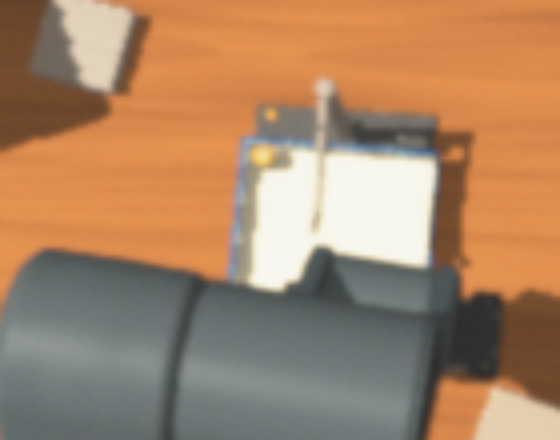

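The tray is nearly home: its top rim runs level at rows 145 to 152. I'll press gently until the force rises.

Call:
step_arm(steps=[[-0.01,0,0,0,0,0,1],[-0.01,0,0,0,0,0,1],[-0.02,0,0,0,0,0,1],[-0.02,0,0,0,0,0,1]])

```text
time_s: 3.75
position: [0.4641, 0.0503, 0.0456]
tcp_rot: [[-1.0, 0.024, -0.01], [0.024, 1.0, 0.002], [0.01, 0.002, -1.0]]
force: [-5.3, -1.7, 2.0]
opening: 0.003
grasp_force: 2.8
```

Call:
step_arm(steps=[[-0.01,0,0,0,0,0,1],[-0.015,0,0,0,0,0,1],[-0.015,0,0,0,0,0,1]])

```text
time_s: 4.0
position: [0.4644, 0.0504, 0.0455]
tcp_rot: [[-1.0, 0.023, -0.018], [0.023, 1.0, 0.003], [0.018, 0.002, -1.0]]
force: [-11.5, -3.6, 7.4]
opening: 0.004
grasp_force: 5.6
```

Home against the stop: the force rises to about 12 N with no further motion. I'll back off and go up.

Call:
step_arm(steps=[[0.06,0,0,0,0,0,1],[0.12,0,-0.02,0,0,0,1],[0.12,0,-0.15,0,0,0,1],[0.12,0,-0.3,0,0,0,1],[0.12,0,-0.45,0,0,0,1],[0.12,0,-0.6,0,0,0,1],[0.12,0,-0.7,0,0,0,-1],[0.12,0,-0.8,0,0,0,-1]])

```text
time_s: 4.67
position: [0.4379, 0.0505, 0.2901]
tcp_rot: [[-1.0, 0.024, 0.005], [0.024, 1.0, 0.001], [-0.005, 0.001, -1.0]]
force: [1.1, -0.5, 0.4]
opening: 0.085
grasp_force: 0.0
```

```bash
python3 -c "
from h import *
rows([(.48,-.25,.36),(.49,-.30,.36)],88.6)
"
```

```text
t 4.6667 p [0.4379 0.0505 0.2901] F [ 1.1 -0.5  0.4] open 0.08450342532384972 gf 0.0
[-0.165, -0.998, -0.233] [0.001, 0.006, 0.001]
[-0.203, -1.164, -0.233] [0.001, 0.006, 0.001]
```

Call:
step_arm(steps=[[-0.165,-0.998,-0.233,0,0,0,-1],[-0.165,-0.998,-0.233,0,0,0,-1],[-0.165,-0.998,-0.233,0,0,0,-1],[-0.165,-0.998,-0.233,0,0,0,-1],[-0.165,-0.998,-0.233,0,0,0,-1],[-0.165,-0.998,-0.233,0,0,0,-1],[-0.165,-0.998,-0.233,0,0,0,-1],[-0.165,-0.998,-0.233,0,0,0,-1]])

```text
time_s: 5.33
position: [0.4804, -0.256, 0.3571]
tcp_rot: [[-1.0, 0.027, 0.003], [0.027, 1.0, -0.004], [-0.003, -0.004, -1.0]]
force: [-0.1, 0.1, 0.2]
opening: 0.682
grasp_force: 0.0
```

```bash
python3 -c "
from h import *
rows([(.605,-.335,.36)],88.6)
print(np.round(capture('wrist')['T_tool_cam'],3))
"
```

```text
t 5.3333 p [ 0.4804 -0.256   0.3571] F [-0.1  0.1  0.2] open 0.6821249659423476 gf 0.0
[-0.422, -0.252, -0.008] [-0.005, 0.003, -0.003]
[[-0.    -0.96  -0.281  0.077]
 [ 1.    -0.    -0.    -0.   ]
 [-0.    -0.281  0.96  -0.137]
 [ 0.     0.     0.     1.   ]]
```

Call:
step_arm(steps=[[-0.35,-0.252,-0.008,0,0,0,-1],[-0.35,-0.252,-0.008,0,0,0,-1],[-0.35,-0.252,-0.008,0,0,0,-1],[-0.35,-0.252,-0.008,0,0,0,-1],[-0.35,-0.252,-0.008,0,0,0,-1],[-0.35,-0.252,-0.008,0,0,0,-1]])

```text
time_s: 5.88
position: [0.5816, -0.3277, 0.3566]
tcp_rot: [[-1.0, 0.024, -0.004], [0.024, 1.0, 0.003], [0.004, 0.003, -1.0]]
force: [-0.7, 1.0, -0.2]
opening: 0.994
grasp_force: 0.0
```

Run:
```python
from h import *
import pickle
rows([],88.6)
im,K=cam('wrist'); pickle.dump((im,K),open('w1.pkl','wb')); save('w1',im)
hsv=cv2.cvtColor(im,cv2.COLOR_RGB2HSV)
for q in [(.6,-.336,0),(.605,-.338,.167)]: print(proj(K,q))
```

```text
t 5.8833 p [ 0.5816 -0.3277  0.3566] F [-0.7  1.  -0.2] open 0.9935954631816253 gf 0.0
[316.09151459 168.35942393]
[311.98319637 205.06044159]
```

View pics/w1.png

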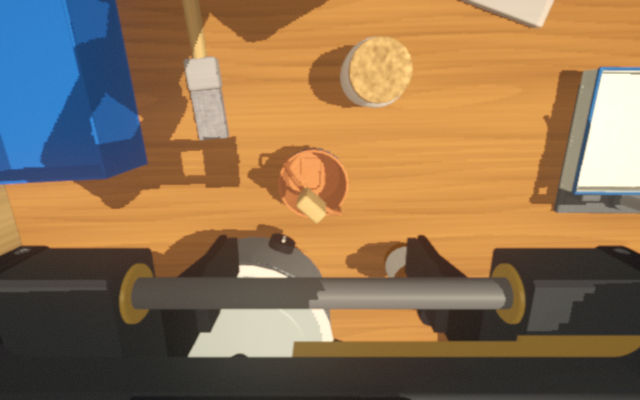

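The wrist view shows the basket centred near (313,182), with the grip top at about (312,205) and the bail running from upper-left to lower-right. The window frame is visible inside the basket. I'll measure the grip's centre and angle.

Run:
```python
from h import *
import pickle
im,K=pickle.load(open('w1.pkl','rb'))
hsv=cv2.cvtColor(im,cv2.COLOR_RGB2HSV)
print(hsv[205,312],hsv[200,310],hsv[175,310],hsv[225,345], hsv[212,318])
c=hsv[205,312].astype(int)
m=((abs(hsv[:,:,0].astype(int)-c[0])<=4)&(hsv[:,:,2]>c[2]-25)&(abs(hsv[:,:,1].astype(int)-c[1])<35)).astype(np.uint8); w=np.zeros_like(m); w[180:228,288:340]=m[180:228,288:340]
n,l,st,ce=cv2.connectedComponentsWithStats(w); i=1+st[1:,4].argmax(); print(st[i],ce[i])
cn=cv2.findContours((l==i).astype(np.uint8),0,1)[0][0]; r=cv2.minAreaRect(cn); b=cv2.boxPoints(r); print(r)
p=np.array([onz(K,u,v,.167) for u,v in b]); print(p.mean(0),[ (np.linalg.norm(e).round(4),np.degrees(np.arctan2(e[1],e[0])).round(1)) for e in (p[1]-p[0],p[2]-p[1])])
big=cv2.resize(im[150:240,260:380],(800,600),interpolation=cv2.INTER_CUBIC); cv2.polylines(big,[((b-[260,150])*6.667).astype(int)],True,(0,0,255),1); save('g1',big)
```

```text
[ 20 118 255] [ 19 125 249] [ 13 157 251] [ 15 164 211] [ 20 119 255]
[298 197  28  26 368] [311.50543478 209.34782609]
((311.577392578125, 209.4696502685547), (27.353221893310547, 13.602282524108887), 41.987213134765625)
[ 0.60970216 -0.33849651  0.167     ] [(np.float64(0.0139), np.float64(137.2)), (np.float64(0.0278), np.float64(45.2))]
```

View pics/g1.png

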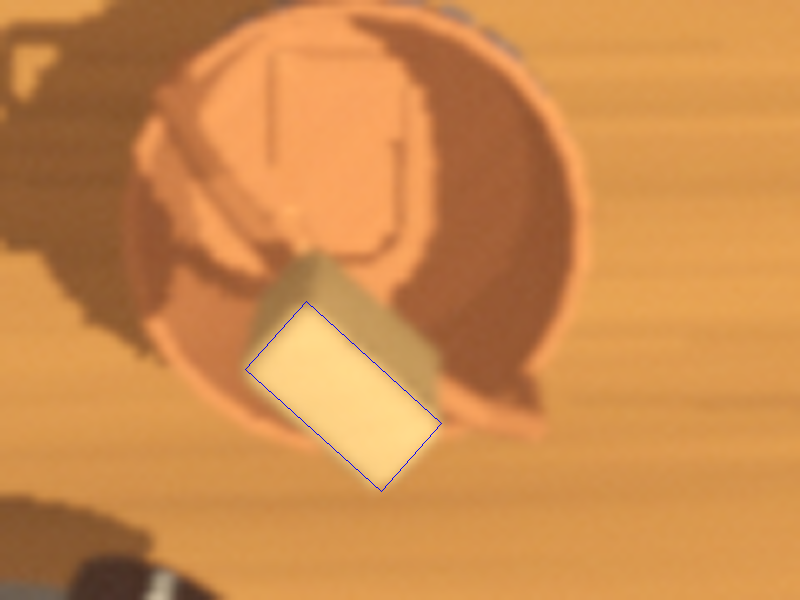

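The outlined rectangle matches the grip top: centre (0.609, −0.338), long axis at about 46°.

```bash
python3 -c "
from h import *
rows([(.609,-.338,.24),(.609,-.338,.153)],46)
print(read_state()['joint_positions'])
"
```

```text
t 5.9333 p [ 0.5811 -0.3273  0.3571] F [ 0.1  1.3 -0.1] open 0.9962861757166438 gf 0.0
[-0.095, -0.035, 0.39] [0.001, -0.006, 0.948]
[-0.096, -0.035, 0.68] [0.001, -0.006, 0.948]
[-3.89573384e+01  2.85220619e+01  6.72995083e+01 -2.20320688e-02
  8.44294625e+01 -1.27600802e+02]
```

Call:
step_arm(steps=[[-0.095,-0.035,0.39,0,-0.005,0.948,-1],[-0.095,-0.035,0.39,0,-0.005,0.948,-1],[-0.095,-0.035,0.39,0,-0.005,0.948,-1],[-0.095,-0.035,0.39,0,-0.005,0.948,-1],[-0.095,-0.035,0.39,0,-0.005,0.948,-1],[-0.095,-0.035,0.39,0,-0.005,0.948,-1],[-0.095,-0.035,0.39,0,-0.005,0.948,-1],[-0.095,-0.035,0.39,0,-0.005,0.948,-1]])

```text
time_s: 6.6
position: [0.609, -0.3385, 0.2414]
tcp_rot: [[-0.721, 0.693, 0.001], [0.693, 0.721, -0.0], [-0.001, 0.001, -1.0]]
force: [0.3, 0.3, -0.4]
opening: 0.997
grasp_force: 0.0
```

```bash
python3 -c "
from h import *
rows([(.609,-.338,.153)],46)
"
```

```text
t 6.6 p [ 0.609  -0.3385  0.2414] F [ 0.3  0.3 -0.4] open 0.9974289775357914 gf 0.0
[0.002, 0.001, 0.295] [0.001, 0.002, 0.003]
```

Call:
step_arm(steps=[[0,0,0.1,0,0,0,-1],[0,0,0.2,0,0,0,-1],[0,0,0.295,0,0,0,-1],[0,0,0.295,0,0,0,-1],[0,0,0.295,0,0,0,1],[0,0,0.295,0,0,0,1],[0,0,0.295,0,0,0,1],[0,0,0.295,0,0,0,1]])

```text
time_s: 7.27
position: [0.6108, -0.3403, 0.1545]
tcp_rot: [[-0.719, 0.695, 0.004], [0.695, 0.719, -0.003], [-0.005, 0.001, -1.0]]
force: [-0.1, -0.5, 0.7]
opening: 0.786
grasp_force: 0.0
```

Call:
step_arm(steps=[[0,0,0,0,0,0,1],[0,0,0,0,0,0,1],[0,0,0,0,0,0,1],[0,0,0,0,0,0,1],[0,0,0,0,0,0,1],[0,0,0,0,0,0,1]])

```text
time_s: 7.77
position: [0.6096, -0.3393, 0.1517]
tcp_rot: [[-0.719, 0.695, 0.001], [0.695, 0.719, 0.0], [-0.0, 0.001, -1.0]]
force: [0.6, -0.9, -0.9]
opening: 0.344
grasp_force: 30.0
```

The grip is held (30 mm, 30 N). Next I'll lift.

Call:
step_arm(steps=[[0,0,-0.02,0,0,0,1],[0,0,-0.07,0,0,0,1],[0,0,-0.15,0,0,0,1],[0,0,-0.25,0,0,0,1],[0,0,-0.36,0,0,0,1],[0,0,-0.46,0,0,0,1],[0,0,-0.54,0,0,0,1],[0,0,-0.6,0,0,0,1]])

```text
time_s: 8.43
position: [0.6098, -0.3396, 0.3348]
tcp_rot: [[-0.719, 0.695, 0.003], [0.695, 0.719, -0.002], [-0.004, 0.001, -1.0]]
force: [0.4, -0.0, -2.9]
opening: 0.34
grasp_force: 30.0
```

```bash
python3 -c "
from h import *
rows([(.54,-.19,.35),(.465,.110,.33)],67)
"
```

```text
t 8.4333 p [ 0.6098 -0.3396  0.3348] F [ 0.4 -0.  -2.9] open 0.34006604751404135 gf 29.996060002595186
[0.514, 0.197, -0.052] [0.0, 0.005, -0.468]
[1.389, 0.742, 0.012] [0.0, 0.005, -0.468]
```

Call:
step_arm(steps=[[0.03,0.01,-0.03,0,0,-0.03,1],[0.09,0.035,-0.05,0,0,-0.08,1],[0.16,0.06,-0.05,0,0,-0.15,1],[0.24,0.09,-0.05,0,0,-0.22,1],[0.32,0.12,-0.05,0,0,-0.29,1],[0.4,0.15,-0.05,0,0,-0.36,1],[0.47,0.18,-0.05,0,0,-0.43,1],[0.53,0.2,-0.05,0,0,-0.47,1]])

```text
time_s: 9.1
position: [0.5349, -0.1828, 0.3456]
tcp_rot: [[-0.923, 0.385, -0.002], [0.385, 0.923, 0.003], [0.003, 0.001, -1.0]]
force: [-1.2, -1.2, -2.4]
opening: 0.346
grasp_force: 30.0
```

```bash
python3 -c "
from h import *
rows([(.48,0,.34),(.462,.110,.31)],88.6)
"
```

```text
t 9.1 p [ 0.5349 -0.1828  0.3456] F [-1.2 -1.2 -2.4] open 0.34618252815446104 gf 29.99590011080727
[0.403, 0.492, 0.021] [0.003, -0.004, -0.472]
[0.6, 0.807, 0.122] [0.003, -0.004, -0.472]
```

Call:
step_arm(steps=[[0.08,0.1,0.01,0,0,-0.08,1],[0.16,0.2,0.015,0,0,-0.16,1],[0.24,0.3,0.02,0,0,-0.25,1],[0.33,0.4,0.02,0,0,-0.34,1],[0.4,0.49,0.02,0,0,-0.42,1],[0.47,0.6,0.04,0,0,-0.47,1],[0.53,0.7,0.07,0,0,-0.47,1],[0.58,0.77,0.1,0,0,-0.47,1]])

```text
time_s: 9.77
position: [0.4642, 0.0977, 0.316]
tcp_rot: [[-1.0, 0.028, -0.001], [0.028, 1.0, 0.001], [0.001, 0.001, -1.0]]
force: [0.5, -0.8, -2.0]
opening: 0.339
grasp_force: 30.0
```

Run:
```python
from h import *
import pickle
S=lambda x,y=0:(.5745+x+.024*y,.1072-.024*x+y)
rows([(*S(-.112),.31),(*S(-.11),.283),(*S(-.014),.283)],88.6)
d={}
o=[]
for n,r in(("top",(230,150,120,90)),("side",(240,115,120,90))):
    im,K=cam(n); d[n]=(im,K); u,v,w,h=r; o.append(cv2.resize(im[v:v+h,u:u+w],(400,300),interpolation=cv2.INTER_CUBIC))
im,K=cam('wrist'); d['w']=(im,K); o.append(cv2.resize(im,(480,300)))
pickle.dump(d,open('v2.pkl','wb'))
save('h1',np.vstack([np.hstack(o[:2]),np.pad(o[2],((0,0),(0,320),(0,0)))]))
```

```text
t 9.7667 p [0.4642 0.0977 0.316 ] F [ 0.5 -0.8 -2. ] open 0.3394650648472899 gf 29.994891216047108
[0.007, 0.04, 0.02] [0.002, -0.001, -0.005]
[0.0, 0.04, 0.11] [0.002, -0.001, -0.005]
[-0.32, 0.042, 0.11] [0.002, -0.001, -0.005]
```

View pics/h1.png

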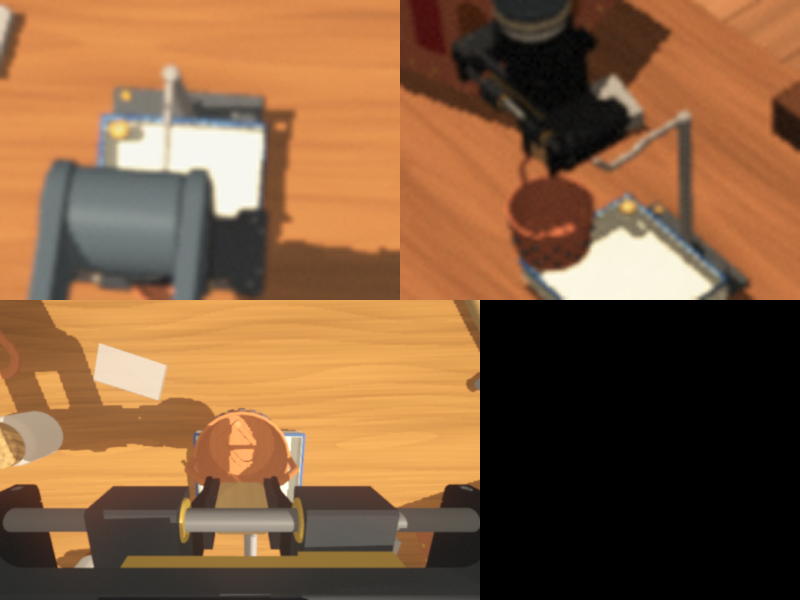

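The tray is still home, and the basket is upright with the frame inside. The hook rod shows between the fingers at wrist pixel (333,327), so I'll check its lateral line, then go in.

Run:
```python
from h import *
import pickle
d=pickle.load(open('v2.pkl','rb')); im,K=d['w']
for u,v in((327,327),(340,327)): print(onz(K,u,v,.222))
print([im[327,u].tolist() for u in range(318,350,2)])
p=onz(K,333,327,.222); print("expected y",.1072-.024*(p[0]-.5745))
```

```text
[0.55538918 0.10009148 0.222     ]
[0.55565561 0.11023831 0.222     ]
[[235, 168, 90], [237, 171, 93], [239, 171, 93], [228, 164, 94], [151, 126, 105], [135, 120, 106], [137, 122, 107], [143, 128, 112], [184, 169, 151], [219, 204, 185], [239, 223, 204], [234, 219, 200], [232, 193, 157], [240, 173, 95], [241, 174, 93], [241, 174, 94]]
expected y 0.10765570860577323
```

Call:
step_arm(steps=[[0.007,0.02,0.02,0,0,0,1],[0.007,0.04,0.04,0,0,0,1],[0.005,0.04,0.08,0,0,-0.005,1],[0.0,0.04,0.11,0,0,-0.005,1],[0.0,0.04,0.11,0,0,-0.005,1],[0.0,0.04,0.11,0,0,-0.005,1]])

```text
time_s: 10.42
position: [0.4668, 0.1062, 0.2829]
tcp_rot: [[-1.0, 0.028, -0.001], [0.028, 1.0, -0.0], [0.001, -0.0, -1.0]]
force: [0.4, -0.8, -1.9]
opening: 0.342
grasp_force: 30.0
```

The rod is at y ≈ 0.106, which agrees with the stand estimate. The bail's underside is at about 0.253, so it clears the tip. I'll slide in to the seat.

Call:
step_arm(steps=[[-0.03,0.002,0,0,0,0,1],[-0.07,0.004,0,0,0,0,1],[-0.12,0.006,0,0,0,0,1],[-0.17,0.008,0,0,0,0,1],[-0.22,0.01,0,0,0,0,1],[-0.27,0.011,0,0,0,0,1],[-0.31,0.011,0,0,0,0,1],[-0.31,0.011,0,0,0,0,1]])

```text
time_s: 11.08
position: [0.564, 0.107, 0.2844]
tcp_rot: [[-1.0, 0.028, 0.006], [0.028, 1.0, -0.0], [-0.006, -0.0, -1.0]]
force: [0.0, -0.6, -2.7]
opening: 0.337
grasp_force: 30.0
```

Run:
```python
from h import *
rows([(.5605,.107,.2525),(.5605,.107,.247)],88.6)
o=[]
for n,r in(("top",(230,150,120,90)),("side",(240,115,120,90))):
    im,K=cam(n); u,v,w,h=r; o.append(cv2.resize(im[v:v+h,u:u+w],(400,300),interpolation=cv2.INTER_CUBIC))
save('h2',np.hstack(o))
```

```text
t 11.0833 p [0.564  0.107  0.2844] F [ 0.  -0.6 -2.7] open 0.3367682495623953 gf 29.996074482332915
[0.012, -0.0, 0.106] [-0.0, 0.008, -0.004]
[0.012, -0.0, 0.125] [-0.0, 0.008, -0.004]
```

View pics/h2.png

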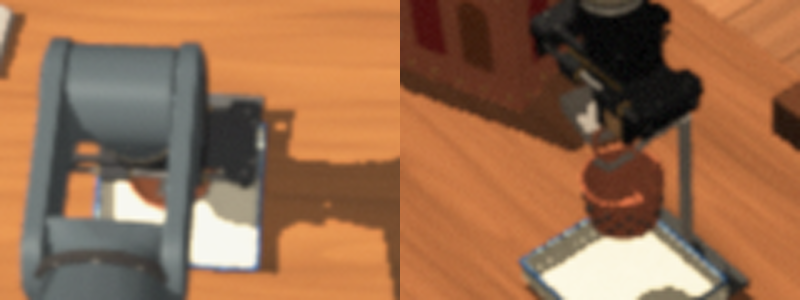

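The hook passes through the bail, and the basket hangs above the home tray. I'll lower it gently until the weight transfers to the hook.

Call:
step_arm(steps=[[0.012,0,0.03,0,0,0,1],[0.012,0,0.06,0,0,0,1],[0.012,0,0.08,0,0,0,1],[0.012,0,0.1,0,0,0,1],[0.012,0,0.11,0,0,0,1],[0.012,0,0.115,0,0,0,1],[0.012,0,0.115,0,0,0,1]])

```text
time_s: 11.77
position: [0.5562, 0.1077, 0.2487]
tcp_rot: [[-1.0, 0.027, -0.0], [0.027, 1.0, -0.0], [0.0, -0.0, -1.0]]
force: [-0.4, 0.0, -2.0]
opening: 0.343
grasp_force: 30.0
```

Call:
step_arm(steps=[[0,0,0.005,0,0,0,1],[0,0,0.008,0,0,0,1],[0,0,0.008,0,0,0,1]])

```text
time_s: 12.02
position: [0.5565, 0.1077, 0.2469]
tcp_rot: [[-1.0, 0.027, 0.001], [0.027, 1.0, 0.0], [-0.001, 0.0, -1.0]]
force: [-0.1, -0.3, -2.0]
opening: 0.341
grasp_force: 30.0
```

Call:
step_arm(steps=[[-0.008,0,0.0,0,0,0,1],[-0.013,0,0.005,0,0,0,1],[-0.013,0,0.008,0,0,0,1],[-0.013,0,0.008,0,0,0,1]])

```text
time_s: 12.35
position: [0.5605, 0.1077, 0.2461]
tcp_rot: [[-1.0, 0.026, 0.001], [0.026, 1.0, -0.0], [-0.001, 0.0, -1.0]]
force: [-2.5, -0.2, 6.8]
opening: 0.345
grasp_force: 30.0
```

Call:
step_arm(steps=[[0,0,0.004,0,0,0,1],[0,0,0.007,0,0,0,1],[0,0,0.007,0,0,0,1]])

```text
time_s: 12.6
position: [0.5605, 0.1077, 0.2459]
tcp_rot: [[-1.0, 0.026, 0.003], [0.026, 1.0, -0.0], [-0.003, -0.0, -1.0]]
force: [-6.5, -0.6, 15.6]
opening: 0.344
grasp_force: 30.0
```

The bail is seated: it made contact at the expected height. I'll ease the press, then release.

Call:
step_arm(steps=[[0,0,-0.007,0,0,0,1],[0,0,-0.01,0,0,0,1],[0,0,-0.01,0,0,0,1]])

```text
time_s: 12.85
position: [0.5608, 0.1077, 0.2463]
tcp_rot: [[-1.0, 0.027, 0.002], [0.027, 1.0, 0.0], [-0.002, 0.0, -1.0]]
force: [-1.3, 0.8, 5.9]
opening: 0.338
grasp_force: 30.0
```

Call:
step_arm(steps=[[0,0,0,0,0,0,0.2],[0,0,0,0,0,0,0.2],[0,0,0,0,0,0,0],[0,0,0,0,0,0,-0.5],[0,0,0,0,0,0,-0.5],[0,0,0,0,0,0,-0.5],[0,0,0,0,0,0,-0.5]])

```text
time_s: 13.43
position: [0.5603, 0.1075, 0.2451]
tcp_rot: [[-1.0, 0.027, 0.001], [0.027, 1.0, -0.0], [-0.001, -0.0, -1.0]]
force: [-0.4, -0.6, 0.7]
opening: 0.691
grasp_force: 0.0
```

Call:
step_arm(steps=[[0,0,-0.03,0,0,0,-0.5],[0,0,-0.08,0,0,0,-0.5],[0,0,-0.15,0,0,0,-0.5],[0,0,-0.23,0,0,0,-0.5],[0,0,-0.31,0,0,0,-0.5],[0,0,-0.4,0,0,0,-0.5],[0.1,0,-0.45,0,0,0,-0.5],[0.2,0,-0.45,0,0,0,-0.5]])

```text
time_s: 14.1
position: [0.5027, 0.109, 0.3848]
tcp_rot: [[-1.0, 0.027, 0.01], [0.027, 1.0, -0.0], [-0.01, 0.0, -1.0]]
force: [0.2, 0.5, 0.5]
opening: 0.746
grasp_force: 0.0
```

Call:
step_arm(steps=[[0.13,0,0,0,0,0,-0.5],[0.26,0,0,0,0,0,-0.5],[0.26,0,0,0,0,0,-0.5],[0.26,0,0,0,0,0,-0.5],[0.26,0,0,0,0,0,-0.5],[0.26,0,0,0,0,0,-0.5],[0.26,0,0,0,0,0,-0.5],[0.26,0,0,0,0,0,-0.5]])

```text
time_s: 14.77
position: [0.4235, 0.1111, 0.3802]
tcp_rot: [[-1.0, 0.027, 0.001], [0.027, 1.0, -0.0], [-0.001, -0.0, -1.0]]
force: [-0.2, 0.4, -0.9]
opening: 0.75
grasp_force: 0.0
```

I've used the picture allowance, so I'll check the hang by numbers: the grip's position in the views, and stillness after a wait.

Call:
step_arm(steps=[[0.1,0,0,0,0,0,-0.5],[0.1,0,0,0,0,0,-0.5],[0.1,0,0,0,0,0,-0.5],[0.1,0,0,0,0,0,-0.5],[0.1,0,0,0,0,0,-0.5],[0.1,0,0,0,0,0,-0.5],[0.1,0,0,0,0,0,-0.5],[0.1,0,0,0,0,0,-0.5]])

```text
time_s: 15.43
position: [0.3927, 0.112, 0.3801]
tcp_rot: [[-1.0, 0.027, 0.001], [0.027, 1.0, -0.0], [-0.001, -0.0, -1.0]]
force: [-0.5, -0.2, 0.3]
opening: 0.751
grasp_force: 0.0
```

Run:
```python
from h import *
import time
def blob(im,K,q,lo,hi,r):
    u,v=proj(K,q).astype(int); h=cv2.cvtColor(im,cv2.COLOR_RGB2HSV); m=cv2.inRange(h,lo,hi); w=np.zeros_like(m); w[v-r:v+r,u-r:u+r]=m[v-r:v+r,u-r:u+r]
    n,l,s,c=cv2.connectedComponentsWithStats(w); 
    if n<2: return (u,v),None
    i=1+s[1:,4].argmax(); return (u,v),s[i].tolist(),c[i].round(1)
prev=None
for k in range(4):
    im,K=cam('side')
    if prev is not None: print("side diff",np.abs(im[110:220,240:360].astype(int)-prev[110:220,240:360]).max())
    prev=im.astype(int)
print("side copper",blob(im,K,(.5605,.107,.125),(0,110,40),(12,255,220),28))
print("side grip",blob(im,K,(.5605,.107,.242),(14,60,120),(26,200,255),14))
imt,Kt=cam('top'); print("top grip",blob(imt,Kt,(.5605,.107,.262),(16,60,150),(26,200,255),14))
imw,Kw=cam('wrist'); print("wrist grip",blob(imw,Kw,(.5605,.107,.262),(16,60,150),(26,200,255),40))
# tray rim (blue) along its home +x edge, top view, seen points -> angle
h=cv2.cvtColor(imt,cv2.COLOR_RGB2HSV); m=cv2.inRange(h,(100,70,60),(125,255,255)); ys,xs=np.nonzero(m[160:240,235:330])
p=np.array([onz(Kt,x+235,y+160,.042)[:2] for x,y in zip(xs,ys)])-[.5745,.1072]; c,s=np.cos(-.0245),np.sin(-.0245); p=p@np.array([[c,-s],[s,c]])
print("rim in stand frame min/max",p.min(0).round(3),p.max(0).round(3))
e=p[p[:,0]>.045]; print("back edge slope rad",np.polyfit(e[:,1],e[:,0],1)[0].round(3),len(e))
```

```text
side diff 14
side diff 25
side diff 12
side copper ((np.int64(306), np.int64(179)), [278, 151, 46, 42, 1409], array([299.4, 171.5]))
side grip ((np.int64(305), np.int64(157)), [299, 148, 10, 10, 53], array([304.1, 152.9]))
top grip ((np.int64(278), np.int64(196)), [274, 194, 9, 6, 41], array([278.1, 197. ]))
wrist grip ((np.int64(321), np.int64(378)), [281, 338, 16, 4, 44], array([286.7, 339.8]))
rim in stand frame min/max [-0.097 -0.086] [0.066 0.053]
back edge slope rad -0.003 14
```

Call:
step_arm(steps=[[0,0,0,0,0,0,-0.5],[0,0,0,0,0,0,-0.5],[0,0,0,0,0,0,-0.5],[0,0,0,0,0,0,-0.5],[0,0,0,0,0,0,-0.5],[0,0,0,0,0,0,-0.5],[0,0,0,0,0,0,-0.5],[0,0,0,0,0,0,-0.5]])

```text
time_s: 16.4
position: [0.3923, 0.1121, 0.3802]
tcp_rot: [[-1.0, 0.027, 0.001], [0.027, 1.0, -0.0], [-0.001, -0.0, -1.0]]
force: [0.5, -0.9, -0.3]
opening: 0.75
grasp_force: 0.0
```

Call:
step_arm(steps=[[0,0,0,0,0,0,-0.5],[0,0,0,0,0,0,-0.5],[0,0,0,0,0,0,-0.5],[0,0,0,0,0,0,-0.5],[0,0,0,0,0,0,-0.5],[0,0,0,0,0,0,-0.5],[0,0,0,0,0,0,-0.5],[0,0,0,0,0,0,-0.5]])

```text
time_s: 17.07
position: [0.3923, 0.112, 0.3802]
tcp_rot: [[-1.0, 0.027, 0.001], [0.027, 1.0, -0.0], [-0.001, -0.0, -1.0]]
force: [-0.4, 0.7, 0.3]
opening: 0.753
grasp_force: 0.0
```

Run:
```python
from h import *
Is=[]
for k in range(8):
    im,K=cam('side'); Is.append(im[140:200,270:340])
    h=cv2.cvtColor(im,cv2.COLOR_RGB2HSV)
    m=cv2.inRange(h,(14,60,120),(26,200,255))[140:170,290:320]; M=cv2.moments(m,True)
    c=cv2.inRange(h,(0,90,30),(13,255,160))[155:205,283:330]; C=cv2.moments(c,True)
    print(np.round([M['m10']/M['m00']+290,M['m01']/M['m00']+140,M['m00'],C['m10']/C['m00']+283,C['m01']/C['m00']+155],2))
print("diff",[np.abs(a.astype(int)-Is[0]).mean().round(2) for a in Is[1:]])
imt,Kt=cam('top')
print("grip tri",tri(Kt,(278.1,197),K,(304.1,150.5)))
```

```text
[304.14 150.56 138.   306.53 174.24]
[304.34 150.39 146.   306.51 174.2 ]
[304.06 150.83 143.   306.51 174.25]
[304.07 150.58 141.   306.47 174.26]
[303.71 150.48 132.   306.45 174.22]
[304.13 150.3  138.   306.57 174.37]
[303.85 150.19 141.   306.6  174.16]
[304.05 150.27 146.   306.58 174.21]
diff [np.float64(1.43), np.float64(1.43), np.float64(1.44), np.float64(1.43), np.float64(1.42), np.float64(1.43), np.float64(1.4)]
grip tri (array([0.55841704, 0.10762074, 0.27429484]), np.float64(5.7856288905338796e-05))
```

The basket is still, hanging with its grip at (0.558, 0.108), right over the seat, and the tray is home.

```bash
python3 -c "
from rig import *
print(hand_in())"
```

```text
the job is handed in; nothing more can be done
None
```

The job is handed in, with no verdict returned: the tray is home against its stop, the basket hangs still and upright in the low part of the hook, and the gripper is clear; I last saw the window frame in the basket just before hanging, and did not re-check the other loose things at the end.

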